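# Load a filter cartridge into a spring-loaded sloping cradle

## Robot

A 6-joint arm with a two-finger parallel gripper is mounted at the origin on a cart in front of the work surface, level with it; the furniture and walls round the work are solid. World frame = base frame: x ahead of the robot, y to its left, z up, the work surface at z = 0. Lengths are in mm, angles in rad, forces in N, time in s.
With the tool pointing down it reaches from about 400 to 925 mm from the base axis. Payload 12.5 kg.
Tool frame: the origin (TCP) lies on the mounting face of the last link; the fingertips stand 190 mm ahead of it and the grasp point (between the pads) lies 171 mm ahead of it; z points along the fingers, y is the line along which they close (so a half turn about z gives the same grasp; the last joint's range is limited). The gripper opens to 95 mm and grips with 3 to 60 N. Pads are 20 mm wide; open, the fingers measure 119 mm over their backs; the gripper's body (75 mm by 180 mm) begins 59 mm behind the grasp point.
Start: joints at [-1.409, 0.491, 1.559, -0, 1.092, -0.106], TCP at [165.401, -602.717, 404.761] pointing down, gripper open.
Joint ranges: [-3.1, 3.1], [-0.84, 2.19], [0.05, 2.79], [-1.13, 4.28], [0.06, 2.93], [-2.69, 2.69]. Speed limits (rad/s): [2.22, 2.22, 2.79, 3.14, 3.14, 3.14].

## Interface

Orientations are given as [roll, pitch, yaw] about the fixed x, y, z axes, in that order (R = Rz(yaw) Ry(pitch) Rx(roll)).
In Python, from cell import * gives the robot as it stands.
- The arm moves only by the tool arm_command, never from a script. Its argument "rows" is a list that holds one entry, the list of rows, each a list of 7 numbers: the shift along the tool's x, y, z normalised to -1 to 1, where 1 is 0.15 m, then the turn, a rotation vector about the tool's x, y, z normalised to -1 to 1, where 1 is 360 degrees, then the opening, from -1 (shut) to 1 (fully open). A call has 1 to 10 rows; each row is the pose to reach, as a shift and turn from the pose commanded when the call began, along the tool's axes at that moment, turning the shorter way round; what a row does not reach only later rows make up. A row lasts 1/12 s, in which the tool goes at most 41.7 mm and 7.16 degrees, less where a joint would pass 70% of its speed; a pose out of reach is approached as far as the arm can. A call with a number of a shift or a turn outside -1 to 1 is refused whole. A call with a gripper value outside its range is refused whole. The fingers move at their own pace and stop on an object; the grip force is fixed at half the most. Time passes only in rows, so rows that repeat a pose let the fingers close. It gives the time, the measured TCP pose, the force, the opening and the grip force at its end, in the units of the state.
- state(): the state, without advancing time (a new reading comes with each control period).
- read_camera(name): name is "scene" or "top" or "wrist"; returns (picture, depth): 400x640x3 uint8, red, green, blue; 400x640 float32, mm along the optical axis (not along the pixel's ray), 0 where there is no reading.
- get_calibration(name): a dict with "camera_matrix" (3x3 intrinsics, pixels), "position" and "orientation" of the camera in the world; the wrist camera has in their place "hand_eye" (4x4, takes a point from camera to tool coordinates, whose origin is the TCP and whose axes are the flange's). Camera axes: x right, y up, looking along -z (the intrinsics and any distortion apply to the point x, -y, -z); pixel columns grow to the right and rows downward; lengths in mm; the calibration is good to about 2 mm. A picture is of the moment at which its call begins: read the wrist's pose just before it. get_calibration takes no time and is no camera call.
- job_done(): hands the job in; it is judged then, once.
The state is a dict: "t": time; "joints": joint angles; "qvel": joint speeds; "tau": joint torques, N m; "eef_pos": TCP position; "tcp_rot": TCP orientation; "ft_force": force on the tool from outside, world axes, zero at the start; "moment": the same for the moment, N m; "opening": opening from 0.0 (shut) to 1.0 (fully open); "grip_force": force on a finger pad.
Only numpy, scipy, OpenCV 4.12 (cv2) and the standard library are available. Lean on these libraries where they do the work, as an engineer would, in place of code of your own. Each camera call takes 0.05 s, during which the arm holds its last target. There are 200 camera calls.

## Task

Load the longer of the two filter cartridges into the sloping cradle: push the sprung carriage back with the cartridge's end, lay the cartridge down between carriage and end stop, and let the spring hold it flat on its rest and flush against the stop. Then swing the keeper bar fully across over the cartridge and let go. Leave the shorter cartridge, the beaker, the wash bottle and the crucible where they stand.

Things in the scene. Friction and masses are not known exactly. Their poses are not given: they have to be found in the camera images.
- cartridge: The longer filter cartridge, lying on the bench: bare steel tube 32 mm in diameter with a square grey flange (44 x 44 mm, 12 mm thick) at each end; 150 mm long overall, about 0.25 kg. Origin at its middle, on the tube's axis (22 mm above what it lies on); x along the tube, z up at the start. Both ends are alike. Grip it across the middle of the tube.
- spare: The shorter filter cartridge: same make, 110 mm long, origin and axes likewise. It is not wanted; leave it lying.
- cradle: Fixed grey stand, bed sloping 0.45 rad (26 degrees), low end towards the robot. x points up the slope, y across (robot's left), z square out of the bed. Origin on top of the rest, a bar 26 mm wide on which the cartridge lies; the loaded cartridge's origin is at (0, 0, 22) mm, its x along this x. The bed plate is 20 mm below the rest's top: room for fingers beside the tube's middle.
- stop_face (a point): Fixed end stop at the low end: top middle of its inner face, at cradle (-75, 0, 26) mm. The stop is 14 mm thick and stands 26 mm above the rest. Cheeks beside it (cradle x -75 to -57 mm, 20 mm above the rest) and rails at the upper end (x 45 to 150 mm, 12 mm above the rest) leave 52 mm between them for the 44 mm flanges.
- carriage (a joint): Sprung steel plate at the upper end, 46 mm wide, reaching 56 mm above the rest; slides up the slope. 0 = at rest, face at cradle x = 61 mm (136 mm from the stop); grows in m as it is pushed back, 0.034 at most; about 0.014 with the cartridge loaded. The spring pushes with 4 N at rest, 11 N at full travel, and drives it back as soon as it is let go.
- carriage_face (a point): Middle of the carriage's face that presses on the cartridge, 29 mm above the rest. The fixed spring housing stands behind (cradle x 125 to 165 mm, 50 mm above the rest).
- keeper (a joint): Steel keeper bar, 14 mm wide, 7 mm thick, underside 48 mm above the rest, on a post at cradle (x, y) = (-30, 85) mm. Turns about an axis along the cradle's z with light friction and stays where left. 0 = open, pointing up the slope; grows to 1.57 rad = closed against its stop, pointing across over the cartridge (cradle -y). Starts at 0 to 0.2.
- keeper_knob (a point): Middle of the keeper's black upright knob: 18 mm in diameter, 32 mm high along the cradle's z (16 mm each way from here), on the bar 95 mm from the pivot. At keeper value q it is at cradle (-30 + 95 cos q, 85 - 95 sin q, 71) mm. Can be gripped along the cradle's z and led round the arc.
- beaker: Glass beaker, 73 mm across, 91 mm high; origin under its middle. Bystander. Behind it a tall water bath on a jack fills the back of the bench (world x above 0.58 m, y from -0.12 to 0.22 m, up to 0.5 m high), and a heater with tall glassware the right side (y below -0.43 m): keep the arm clear of both.
- wash_bottle: White wash bottle with red cap and bent spout, 68 mm across, 206 mm high; origin under its middle. Bystander.
- crucible: White ceramic crucible, 45 mm across, 34 mm high, between the two cartridges; origin under its middle. Bystander.

How it is judged (in metres and radians):
On the way, in this order (a step that is already met when the one before it is completed fails the run):
1. the long cartridge lies in the cradle, held against the end stop by the sprung carriage (x of cartridge in the frame of cradle between -0.005 and 0.005 m and y of cartridge in the frame of cradle between -0.008 and 0.008 m and z of cartridge in the frame of cradle between 0.016 and 0.028 m and angle between the x axis of cartridge and the x axis of cradle, either way round below 0.07 rad and value of joint carriage above 0.009 m), for 0.2 s.
2. the keeper bar is swung fully across (value of joint keeper above 1.42 rad), for 0.2 s.
At the end, for the whole second after the job is handed in: The long cartridge lies at rest in the cradle: its middle within 5 mm along the slope, 8 mm across and 6 mm in height of the loaded place, its axis within 0.07 rad of the slope's, the carriage pressed back by more than 9 mm by it; the keeper bar is across it (more than 1.42 rad) (all of step 1 and value of joint keeper above 1.42 rad and linear speed of cartridge below 0.02 m/s); the robot touches nothing.
It fails at once if the shorter cartridge is moved more than 30 mm (distance of spare from where it was at the start of the episode above 0.03 m).
It fails at once if the beaker is moved more than 30 mm (distance of beaker from where it was at the start of the episode above 0.03 m).
It fails at once if the wash bottle is moved more than 30 mm (distance of wash_bottle from where it was at the start of the episode above 0.03 m).
It fails at once if the crucible is moved more than 30 mm (distance of crucible from where it was at the start of the episode above 0.03 m).
It also fails if it takes over 64 s, if anything falls off the work surface, if the arm or the gripper's body presses on something with over 40 N, if the wrist force passes 120 N, or if a joint passes its speed limit or range.

## Working session

There is one attempt and no reset: what is moved stays moved. The work goes in short steps, Python scripts to look and compute and a tool call to move; the robot and the scene stay as the last step left them, time stands still between calls to the robot, and variables do not carry over. Pictures are saved under pics/ and viewed, at most 10 in all, crops included, and the job is handed in when it is done.

Besides the shell and the picture viewer there is one more tool, called after "Emit:" as a command line: name --argument value ..., lists and objects as JSON in quotes. arm_command: Moves the arm, as the interface text tells. Its arguments: {"type":"object","properties":{"rows":{"type":"array","items":{"type":"array","items":{"type":"array","items":{"type":"number","minimum":-1,"maximum":1}}}}},"required":["rows"]}

```bash
ls; mkdir -p pics; python3 - <<'E'
from cell import *
import cv2, numpy as np
print(state())
for n in ("scene","top"):
    c=get_calibration(n); print(n,c)
    p,d=read_camera(n); cv2.imwrite(f"pics/{n}0.png",p[...,::-1]); np.save(f"{n}0.npy",d); np.save(f"{n}0p.npy",p)
print(get_calibration("wrist"))
E
```

```text
pics
{'t': 0.0, 'joints': array([-1.40858569e+00,  4.91551480e-01,  1.55946233e+00, -2.71451029e-05,
        1.09169055e+00, -1.05583969e-01]), 'qvel': array([-0.0009388 , -0.00139768, -0.00170401, -0.00080599,  0.00113388,
       -0.00039502]), 'tau': array([ 1.37977477e-03, -6.12644434e+01, -2.58182305e+01,  6.92837290e-02,
        4.83730668e-02, -1.05333893e-04]), 'eef_pos': array([ 165.40179094, -602.67706444,  404.16221331]), 'tcp_rot': array([-3.14048460e+00, -9.32198293e-05,  2.67807083e-01]), 'ft_force': array([ 0.48620988, -0.81992802, -0.35533236]), 'moment': array([-0.01130329, -0.01860094, -0.00619269]), 'grip_force': 0.0, 'opening': 0.9967090166246486}
scene {'camera_matrix': array([[470.10671875,   0.        , 322.3083396 ],
       [  0.        , 470.10671875, 205.47288688],
       [  0.        ,   0.        ,   1.        ]]), 'position': array([-381.66730458, -687.90291968,  733.2811551 ]), 'orientation': array([ 1.09403364,  0.00468045, -0.88726435])}
top {'camera_matrix': array([[506.50404387,   0.        , 318.18907908],
       [  0.        , 506.50404387, 195.16269725],
       [  0.        ,   0.        ,   1.        ]]), 'position': array([ 236.47727568,   46.40095524, 1433.83053937]), 'orientation': array([ 0.2158079 ,  0.0035462 , -1.68444055])}
{'camera_matrix': array([[323.121099  ,   0.        , 318.36581385],
       [  0.        , 323.121099  , 200.63291762],
       [  0.        ,   0.        ,   1.        ]]), 'hand_eye': array([[ 3.58342099e-05,  9.55616612e-01,  2.94613119e-01,
         8.36398357e+01],
       [ 9.99999022e-01, -4.46086175e-04,  1.32530820e-03,
         9.41311776e-02],
       [ 1.39790938e-03,  2.94612784e-01, -9.55615693e-01,
         1.88103070e+01],
       [ 0.00000000e+00,  0.00000000e+00,  0.00000000e+00,
         1.00000000e+00]])}
```

View pics/scene0.png

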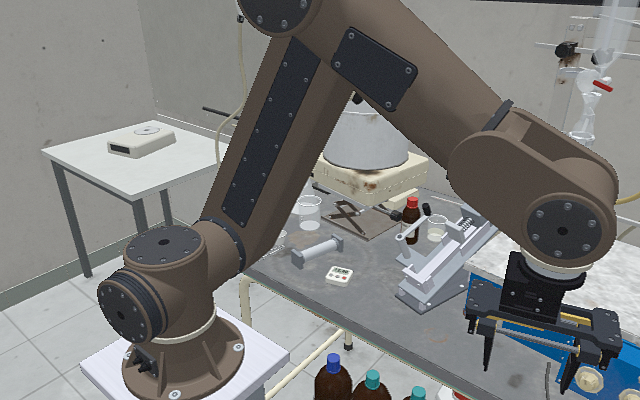

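View pics/top0.png

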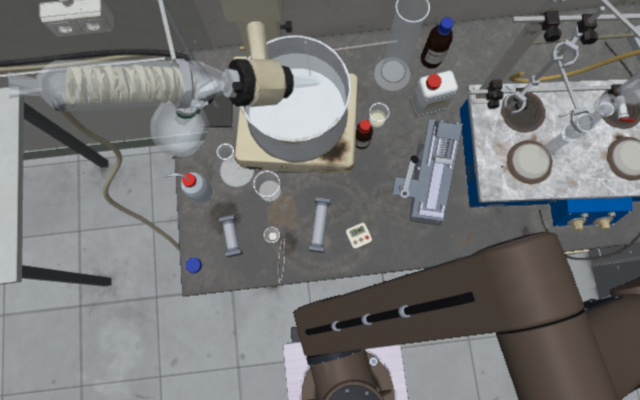

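The top view shows the long cartridge at about px (320,225), the spare at (230,236) and the crucible at (272,235). The cradle is around (435,170) with its low end at (428,217), and the keeper knob is near (408,162). The scene view shows the same layout from the side.

```bash
cat > h.py <<'E'
from cell import *
import cv2, numpy as np
from scipy.spatial.transform import Rotation as Ro
def pose(name,s=None):
    c=get_calibration(name)
    if name=="wrist":
        s=s or state(); T=np.eye(4); T[:3,:3]=Ro.from_euler("xyz",s["tcp_rot"]).as_matrix(); T[:3,3]=s["eef_pos"]
        T=T@c["hand_eye"]
    else:
        T=np.eye(4); T[:3,:3]=Ro.from_euler("xyz",c["orientation"]).as_matrix(); T[:3,3]=c["position"]
    return c["camera_matrix"],T
def cloud(K,T,d):
    v,u=np.mgrid[:d.shape[0],:d.shape[1]]
    p=np.stack([(u-K[0,2])/K[0,0]*d,-(v-K[1,2])/K[1,1]*d,-d],-1)
    return p@T[:3,:3].T+T[:3,3]
def proj(K,T,P):
    q=(np.asarray(P)-T[:3,3])@T[:3,:3]
    return np.stack([K[0,0]*q[...,0]/-q[...,2]+K[0,2],K[1,1]*q[...,1]/q[...,2]+K[1,2]],-1)
E
python3 - <<'E'
from h import *
K,T=pose("top"); d=np.load("top0.npy"); P=cloud(K,T,d)
print("bench",np.round(P[255,340],1),np.round(P[215,380],1))
for nm,(x0,x1,y0,y1),lo in [("long",(300,342,190,260),8),("spare",(214,250,208,262),8),("cruc",(258,286,222,248),12)]:
    q=P[y0:y1,x0:x1].reshape(-1,3); m=(d[y0:y1,x0:x1].ravel()>0)&(q[:,2]>lo)&(q[:,2]<70); q=q[m]
    r=cv2.minAreaRect(q[:,:2].astype(np.float32)); print(nm,len(q),r,np.percentile(q[:,2],[10,50,90,99]).round(1))
    print(np.round(cv2.boxPoints(r),1).tolist())
q=P[110:232,385:470]; 
hsel=(q[...,2]>5)&(d[110:232,385:470]>0)
for v in range(110,232,6): print(v,[f"{P[v,u][0]:.0f},{P[v,u][1]:.0f},{P[v,u][2]:.0f}" for u in range(390,468,7)])
im=np.load("top0p.npy")[100:240,380:480,::-1]; cv2.imwrite("pics/c1.png",cv2.resize(im,None,fx=4,fy=4,interpolation=cv2.INTER_CUBIC))
E
```

```text
bench [370.5 -25.8  -0.6] [ 470.9 -153.8    1.4]
long 671 ((458.7559509277344, 21.8707218170166), (43.6455192565918, 150.9834442138672), 76.50833129882812) [26.7 35.1 42.  47. ]
[[380.29998779296875, 18.299999237060547], [527.0999755859375, -17.0], [537.2999877929688, 25.5], [390.3999938964844, 60.70000076293945]]
spare 532 ((459.1854553222656, 285.9532165527344), (120.89643859863281, 68.05904388427734), 6.063447952270508) [27.2 35.5 44.1 47.7]
[[395.5, 313.3999938964844], [402.70001220703125, 245.6999969482422], [522.9000244140625, 258.5], [515.7000122070312, 326.20001220703125]]
cruc 128 ((445.2442321777344, 155.67767333984375), (42.68132781982422, 48.640323638916016), 16.88697624206543) [15.1 26.  34.2 37.1]
[[417.79998779296875, 172.8000030517578], [431.8999938964844, 126.19999694824219], [472.70001220703125, 138.60000610351562], [458.6000061035156, 185.10000610351562]]
110 ['787,-229,-5', '783,-250,-1', '782,-271,-4', '778,-291,-0', '759,-301,45', '750,-317,61', '758,-344,34', '762,-370,16', '766,-396,0', '766,-419,-7', '749,-427,32', '725,-426,93']
116 ['768,-227,-5', '766,-248
[... 2978 characters left out ...]
4,-2', '472,-224,-0', '469,-243,4', '461,-255,40', '452,-264,84', '449,-282,89', '446,-300,92', '459,-345,-4', '456,-363,2', '236,46,1434', '451,-404,-0']
218 ['460,-182,-6', '457,-201,-2', '455,-221,-1', '452,-240,5', '449,-259,8', '444,-274,28', '440,-292,36', '438,-312,34', '441,-341,0', '439,-362,-3', '437,-381,-3', '434,-400,0']
224 ['443,-180,-7', '440,-199,-0', '438,-219,-3', '435,-238,1', '433,-259,-3', '432,-280,-7', '428,-297,5', '425,-316,6', '424,-338,-1', '423,-360,-10', '420,-379,-4', '417,-398,-1']
230 ['425,-177,-4', '423,-197,-3', '420,-216,-1', '419,-237,-8', '416,-256,-0', '413,-275,1', '412,-297,-7', '409,-316,-3', '407,-335,1', '405,-356,-5', '402,-374,1', '400,-395,-2']
```

View pics/c1.png

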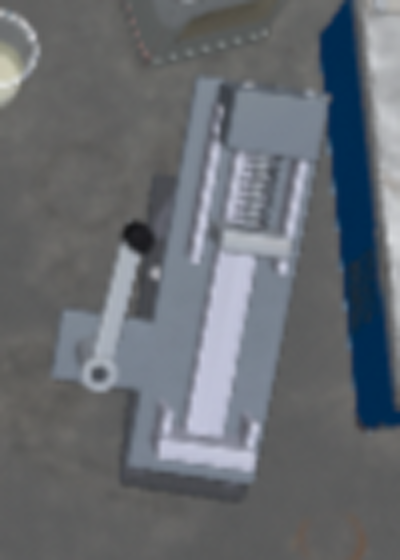

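The crop shows the keeper pivot at (98,374), the black knob at (138,237), the rest running from (206,436) to (238,255), and the carriage top near (257,240). The depth is noisy, so I'll look from close by with the wrist camera. I'll turn the tool on the way so the camera ends up on the robot's side.

Emit:
arm_command --rows '[[[0.92,-0.58,-0.13,0,0,-0.19,1],[0.92,-0.58,-0.13,0,0,-0.19,1],[0.92,-0.58,-0.13,0,0,-0.19,1],[0.92,-0.58,-0.13,0,0,-0.19,1],[0.92,-0.58,-0.13,0,0,-0.19,1],[0.92,-0.58,-0.13,0,0,-0.19,1],[0.92,-0.58,-0.13,0,0,-0.19,1],[0.92,-0.58,-0.13,0,0,-0.19,1],[0.92,-0.58,-0.13,0,0,-0.19,1],[0.92,-0.58,-0.13,0,0,-0.19,1]]]'

```text
t: 0.93
eef_pos: [275.5, -482.2, 424.0]
tcp_rot: [-3.141, -0.0, 1.469]
ft_force: [0.5, -0.3, 0.0]
opening: 0.998
grip_force: 0.0
```

Emit:
arm_command --rows '[[[0.73,0.59,-0.1,0,0,-0.19,1],[0.73,0.59,-0.1,0,0,-0.19,1],[0.73,0.59,-0.1,0,0,-0.19,1],[0.73,0.59,-0.1,0,0,-0.19,1],[0.73,0.59,-0.1,0,0,-0.19,1],[0.73,0.59,-0.1,0,0,-0.19,1],[0.73,0.59,-0.1,0,0,-0.19,1],[0.73,0.59,-0.1,0,0,-0.19,1],[0.73,0.59,-0.1,0,0,-0.19,1],[0.73,0.59,-0.1,0,0,-0.19,1]]]'

```text
t: 1.77
eef_pos: [375.4, -383.0, 439.0]
tcp_rot: [3.141, -0.0, 2.662]
ft_force: [0.1, 0.6, 0.3]
opening: 1.004
grip_force: 0.0
```

Emit:
arm_command --rows '[[[-0.27,0.84,-0.07,0,0,-0.047,1],[-0.27,0.84,-0.07,0,0,-0.047,1],[-0.27,0.84,-0.07,0,0,-0.047,1],[-0.27,0.84,-0.07,0,0,-0.047,1],[-0.27,0.84,-0.07,0,0,-0.047,1],[-0.27,0.84,-0.07,0,0,-0.047,1],[-0.27,0.84,-0.07,0,0,-0.047,1],[-0.27,0.84,-0.07,0,0,-0.047,1]]]'

```text
t: 2.43
eef_pos: [469.2, -291.6, 449.5]
tcp_rot: [-3.142, -0.0, 2.949]
ft_force: [-0.1, -0.3, 0.2]
opening: 0.999
grip_force: 0.0
```

```bash
cat >> h.py <<'E'
def snap(name,tag):
    K,T=pose(name); p,d=read_camera(name); cv2.imwrite(f"pics/{tag}.png",p[...,::-1]); np.savez(f"{tag}.npz",K=K,T=T,p=p,d=d); return K,T,p,d
E
python3 - <<'E'
from h import *
s=state(); print(s["t"],s["eef_pos"],s["tcp_rot"],s["joints"].round(2),s["ft_force"])
snap("wrist","w1")
E
```

```text
2.4333 [ 469.20430638 -291.634613    449.54889398] [-3.14155180e+00 -4.38784536e-04  2.94874128e+00] [-0.68  0.34  1.68 -0.    1.12 -2.05] [-0.08304203 -0.32875729  0.23888976]
```

View pics/w1.png

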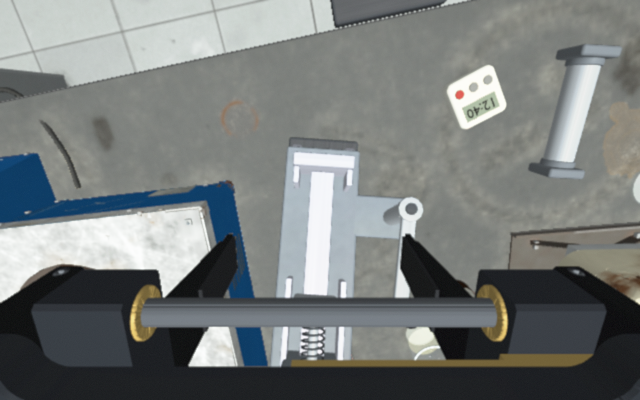

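The wrist view shows the stop's top edge at about (324,160), the rest strip from (321,172) to (316,295), the keeper pivot ring at (410,209) and the cartridge at upper right (flanges at (588,52) and (557,171)). An enlarged crop will give sharper points on the cradle.

```bash
python3 - <<'E'
import cv2
im=cv2.imread("pics/w1.png")[130:280,270:440]; cv2.imwrite("pics/c2.png",cv2.resize(im,None,fx=4,fy=4,interpolation=cv2.INTER_CUBIC))
E
```

```text
(no output)
```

View pics/c2.png

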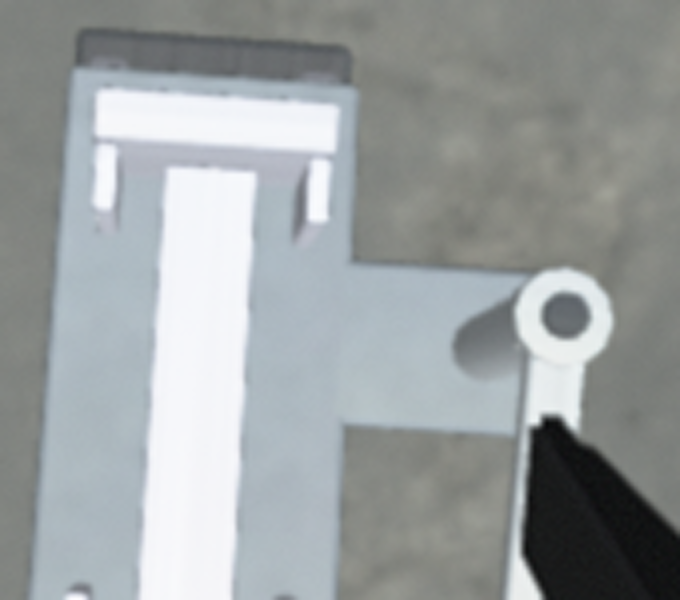

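```bash
cat > fit.py <<'E'
from h import *
from scipy.optimize import least_squares
z=np.load("w1.npz"); Kw,Tw=z["K"],z["T"]; Kt,Tt=pose("top")
cw=lambda a:(np.array(a,float)+.5)/4-.5+[270,130]
ct=lambda a:(np.array(a,float)+.5)/4-.5+[380,100]
W=[((-75,0,26),(215,144)),((-57,-26,20),(115,210)),((-57,26,20),(309,222)),((-30,85,55),(564,316)),
   ((None,-13,0),(150,400)),((None,13,0),(246,400)),((None,-13,0),(141,590)),((None,13,0),(235,590))]
Tp=[((-30,85,55),(98,374)),((61,23,56),(221,247)),((61,-23,56),(291,258)),((None,13,0),(203,340)),((None,-13,0),(239,340)),((-75,0,26),(208,448))]
n=sum(a[0] is None for a,_ in W+Tp)
def cr(p):
    R=Ro.from_euler("z",p[3])*Ro.from_euler("y",-.45)
    return R.as_matrix(),p[:3]
def res(p,sp=False):
    R,t=cr(p); f=iter(p[6:]); o=[]
    for L,K,T,c,w in ((W,Kw,Tw,cw,1),(Tp,Kt,Tt,ct,.7)):
        for a,b in L:
            a=np.array([next(f) if a[0] is None else a[0],a[1],a[2]])
            P=R@a+t
            if c is ct: P=P+[p[4],p[5],0]
            o.append((proj(K,T,P)-c(b))*w)
    if sp: return np.array(o)
    return np.concatenate([np.ravel(o),np.array(p[4:6])/3])
s=least_squares(res,np.r_[510,-303,85,-.16,0,0,np.zeros(n)])
if __name__=="__main__":
    print(s.x.round(3)); print(res(s.x,True).round(2).tolist())
    np.save("cradle.npy",s.x[:4])
    R,t=cr(s.x)
    # knob from top: z=87 top
    for q in (0,.1,.2): print(q,proj(Kt,Tt,R@[-30+95*np.cos(q),85-95*np.sin(q),87]+t),ct((138,237)))
    # cartridge in the wrist view and in the top view: flange-masked extents on plane z
    z=np.load("w1.npz");P=cloud(Kw,Tw,z["d"]); q=P[30:190,520:630].reshape(-1,3)
    q=q[(q[:,2]>10)&(q[:,2]<60)]; r=cv2.minAreaRect(q[:,:2].astype(np.float32)); print(len(q),r,np.percentile(q[:,2],[50,95]))
    # depth checks: rest / bed in cradle frame
    D=(P-t)@R; 
    for px in ((318,200),(316,240),(297,200),(340,230),(324,158),(380,213)): print(px,D[px[1],px[0]].round(1))
E
python3 fit.py
```

```text
[ 5.28761e+02 -3.02381e+02  1.00097e+02 -2.56000e-01 -6.43000e-01
  3.77000e-01 -7.82200e+00 -9.37300e+00  4.37570e+01  4.23760e+01
 -9.65400e+00 -6.38600e+00]
[[0.16, 0.09], [-0.16, -0.2], [-0.38, -0.25], [0.07, 0.23], [0.46, 0.03], [-0.14, -0.01], [-0.2, -0.01], [0.22, 0.01], [0.24, -0.31], [-0.37, 0.42], [-0.13, 0.19], [-0.21, -0.04], [0.34, 0.06], [0.28, -0.62]]
0 [412.11601178 158.84077125] [414.125 158.875]
0.1 [415.83657194 159.53479538] [414.125 158.875]
0.2 [419.45598171 160.59160983] [414.125 158.875]
4966 ((460.5044250488281, 21.74715232849121), (44.73724365234375, 150.40179443359375), 75.93675231933594) [37.23420537 45.56032156]
(318, 200) [-42.   -3.3  -1.3]
(316, 240) [ 3.  -3.  -1.4]
(297, 200) [-43.6 -27.9 -20.8]
(340, 230) [-11.   25.  -21.5]
(324, 158) [-83.9   0.1  24.7]
(380, 213) [-33.9  71.7 -20.5]
```

The fit is good: residuals are under 0.6 px, the cradle origin is about (529,-302,100) with yaw -0.256, and the keeper is at about 0.05. The cartridge is at (460,22) with yaw -0.243. Next is a planner that prints move numbers.

```bash
cat >> h.py <<'E'
def cradle():
    p=np.load("cradle.npy"); return (Ro.from_euler("z",p[3])*Ro.from_euler("y",-.45)).as_matrix(),p[:3]
def at_cradle(g,pitch=0,yaw=0):
    """TCP pose with the grasp point at cradle g; pitch>0 nose (upslope end) down, about cradle y"""
    R,t=cradle(); M=np.array([[-1,0,0],[0,1,0],[0,0,-1.]])
    Q=R@Ro.from_euler("zy",[yaw,pitch]).as_matrix()@M
    return R@np.array(g,float)+t-171*Q[:,2],Q
def down(g,yaw):
    Q=(Ro.from_euler("z",yaw)*Ro.from_euler("x",np.pi)).as_matrix(); return np.array(g,float)-171*Q[:,2],Q
def plan(targets):
    s=state(); p=s["eef_pos"]; Q=Ro.from_euler("xyz",s["tcp_rot"]).as_matrix()
    for P,N in targets:
        sh=(Q.T@(P-p)/150).round(3); tu=(Ro.from_matrix(Q.T@N).as_rotvec()/2/np.pi).round(4)
        d=np.linalg.norm(P-p); a=np.linalg.norm(tu)*360
        print(sh.tolist(),tu.tolist(),f"rows>={max(d/41.7,a/7.16):.1f}","TOO FAR" if abs(sh).max()>1 else "")
        p=p+Q@sh*150; Q=Q@Ro.from_rotvec(tu*2*np.pi).as_matrix()
E
python3 - <<'E'
from h import *
y=np.pi-.243
plan([down((466,-140,220),y),down((460,0,120),y),down((460,22,60),y),down((460,22,22),y)])
E
```

```text
[0.215, 0.988, 0.391] [-0.0, -0.0, 0.008] rows>=3.9 
[0.263, 0.896, 0.666] [-0.0, -0.0, -0.0] rows>=4.1 
[0.035, 0.143, 0.4] [-0.0, -0.0, -0.0] rows>=1.5 
[0.0, -0.0, 0.254] [-0.0, -0.0, -0.0] rows>=0.9
```

Emit:
arm_command --rows '[[[0.215,0.988,0.391,0,0,0.008,1],[0.215,0.988,0.391,0,0,0.008,1],[0.215,0.988,0.391,0,0,0.008,1],[0.215,0.988,0.391,0,0,0.008,1],[0.215,0.988,0.391,0,0,0.008,1],[0.215,0.988,0.391,0,0,0.008,1]]]'

```text
t: 2.98
eef_pos: [466.3, -138.5, 390.9]
tcp_rot: [-3.142, -0.001, 2.902]
ft_force: [0.5, 0.1, 0.3]
opening: 1.004
grip_force: 0.0
```

Emit:
arm_command --rows '[[[0.263,0.896,0.666,0,0,0,1],[0.263,0.896,0.666,0,0,0,1],[0.263,0.896,0.666,0,0,0,1],[0.263,0.896,0.666,0,0,0,1],[0.263,0.896,0.666,0,0,0,1],[0.263,0.896,0.666,0,0,0,1],[0.263,0.896,0.666,0,0,0,1]]]'

```text
t: 3.57
eef_pos: [461.1, -0.3, 291.7]
tcp_rot: [-3.141, 0.001, 2.9]
ft_force: [-0.1, -1.3, -0.1]
opening: 0.996
grip_force: 0.0
```

```bash
python3 - <<'E'
from h import *
K,T,p,d=snap("wrist","w2")
s=state(); print(s["eef_pos"],s["tcp_rot"])
P=cloud(K,T,d); m=(P[...,2]>12)&(P[...,2]<55)&(abs(P[...,0]-460)<95)&(abs(P[...,1]-22)<50)&(d>0)
c=max(cv2.findContours(m.astype(np.uint8),0,1)[0],key=cv2.contourArea)
q=P[m]; print(m.sum(),cv2.minAreaRect(q[:,:2].astype(np.float32)),cv2.boundingRect(c))
a=np.array([np.cos(-.243),np.sin(-.243)]);u=(q[:,:2]-[460,22])@a; v=(q[:,:2]-[460,22])@[-a[1],a[0]]
print(np.percentile(u,[0,1,99,100]).round(1))
for lo,hi in ((-78,-60),(-50,-20),(20,50),(60,78)):
    k=(u>lo)&(u<hi); print(lo,k.sum(),np.percentile(v[k],[2,50,98]).round(1) if k.any() else "")
E
```

```text
[461.058825    -0.61213451 292.02927556] [-3.14151186e+00  1.96055367e-03  2.89916145e+00]
8503 ((460.85589599609375, 22.85187530517578), (43.78871536254883, 149.77505493164062), 76.0782241821289) (319, 105, 64, 192)
[-74.3 -73.7  73.2  75.5]
-78 1308 [-20.    0.4  21.2]
-50 1654 [-14.5  -0.3  15.5]
20 1293 [-14.7  -0.4  15.3]
60 1151 [-20.5  -0.3  21.5]
```

View pics/w2.png

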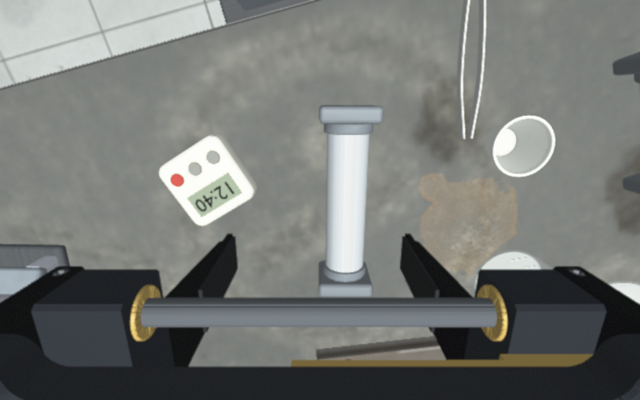

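The view shows the long cartridge between the open fingers, with flanges at (350,117) and (345,280), centred and aligned. The refined position is (460.3, 22.3) with yaw -0.243. I'll descend and grip.

```bash
python3 - <<'E'
from h import *
y=np.pi-.243
plan([down((460.3,22.3,60),y),down((460.3,22.3,22.5),y)])
E
```

```text
[0.042, 0.147, 0.407] [-0.0, 0.0003, 0.0001] rows>=1.6 
[0.0, 0.0, 0.25] [-0.0, 0.0, -0.0] rows>=0.9
```

Emit:
arm_command --rows '[[[0.042,0.147,0.407,0,0,0,1],[0.042,0.147,0.407,0,0,0,1],[0.042,0.147,0.407,0,0,0,1],[0.042,0.147,0.5,0,0,0,1],[0.042,0.147,0.6,0,0,0,1],[0.042,0.147,0.657,0,0,0,1],[0.042,0.147,0.657,0,0,0,1],[0.042,0.147,0.657,0,0,0,1]]]'

```text
t: 4.28
eef_pos: [459.9, 23.0, 193.4]
tcp_rot: [-3.142, 0.001, 2.899]
ft_force: [0.5, 0.4, -0.1]
opening: 1.003
grip_force: 0.0
```

Emit:
arm_command --rows '[[[0,0,0,0,0,0,-1],[0,0,0,0,0,0,-1],[0,0,0,0,0,0,-1],[0,0,0,0,0,0,-1],[0,0,0,0,0,0,-1],[0,0,0,0,0,0,-1],[0,0,0,0,0,0,-1],[0,0,0,0,0,0,-1],[0,0,0,0,0,0,-1],[0,0,0,0,0,0,-1]]]'

```text
t: 5.12
eef_pos: [459.4, 23.8, 192.6]
tcp_rot: [-3.141, -0.0, 2.9]
ft_force: [-0.8, -3.9, -0.3]
opening: 0.355
grip_force: 1.9
```

```bash
python3 - <<'E'
from h import *
s=state(); print(s)
y=np.pi-.25
plan([down((455,10,130),y),down((470,-100,220),y),at_cradle((-25,35,130)),at_cradle((-25,0,85)),at_cradle((-22,0,53)),at_cradle((-14,0,53)),at_cradle((7,0,53)),at_cradle((7,0,22))])
E
```

```text
{'t': 5.1167, 'joints': array([-9.18834944e-02,  6.25897124e-01,  2.13789699e+00, -2.55547889e-04,
        3.77881399e-01, -1.42131524e+00]), 'qvel': array([-0.0030056 , -0.00149104,  0.00144437,  0.00330051, -0.00171729,
        0.00010552]), 'tau': array([ 2.71596503e-02, -5.22906768e+01, -8.28442633e+00,  3.11581744e-02,
        7.50144222e-02, -4.87466736e-03]), 'eef_pos': array([459.42751927,  23.83841669, 192.58458565]), 'tcp_rot': array([-3.14148710e+00, -6.79063013e-05,  2.90046559e+00]), 'ft_force': array([-0.84576453, -3.89594934, -0.28814848]), 'moment': array([-0.55499781,  0.01046915, -0.07025921]), 'grip_force': 1.8989713490009308, 'opening': 0.35459454821820896}
[0.007, -0.097, -0.723] [-0.0, -0.0, 0.0014] rows>=2.6 
[-0.279, -0.686, -0.6] [-0.0, -0.0, 0.0] rows>=3.4 
[0.309, -0.971, 0.205] [0.0002, -0.0716, 0.0009] rows>=3.7 
[-0.0, -0.233, 0.3] [-0.0, -0.0, 0.0] rows>=1.4 
[-0.02, -0.0, 0.214] [-0.0, -0.0, 0.0] rows>=0.8 
[-0.054, -0.0, -0.0] [-0.0, -0.0, 0.0] rows>=0.2 
[-0.14, -0.0, -0.0] [-0.0, -0.0, 0.0] rows>=0.5 
[0.0, -0.0, 0.206] [-0.0, -0.0, 0.0] rows>=0.7
```

Emit:
arm_command --rows '[[[0,0,0,0,0,0,-1],[0,0,0,0,0,0,-1],[0,0,0,0,0,0,-1],[0,0,0,0,0,0,-1],[0,0,0,0,0,0,-1],[0,0,-0.1,0,0,0,-1],[0,0,-0.3,0,0,0,-1],[0,0,-0.55,0,0,0,-1],[0,0,-0.723,0,0,0,-1],[0,0,-0.723,0,0,0,-1]]]'

```text
t: 5.95
eef_pos: [459.8, 23.9, 305.1]
tcp_rot: [3.141, 0.007, 2.901]
ft_force: [0.2, -0.0, -2.2]
opening: 0.327
grip_force: 30.0
```

```bash
python3 - <<'E'
from h import *
s=state(); print(s["eef_pos"],s["tcp_rot"],s["opening"],s["grip_force"],s["ft_force"],s["moment"])
y=np.pi-.25
plan([down((470,-100,220),y),at_cradle((-25,35,130)),at_cradle((-25,0,85))])
E
```

```text
[459.81788242  23.89421373 305.14056284] [3.1406682  0.00667425 2.90062357] 0.32748069707789684 29.996802806854248 [ 0.24616559 -0.02982729 -2.18872326] [ 0.05994146 -0.24210466  0.02109142]
[-0.267, -0.785, -0.571] [0.0002, 0.0011, 0.0014] rows>=3.6 
[0.309, -0.971, 0.205] [0.0002, -0.0717, 0.0009] rows>=3.7 
[-0.0, -0.234, 0.3] [-0.0, 0.0, 0.0001] rows>=1.4
```

Emit:
arm_command --rows '[[[-0.267,-0.785,-0.571,0,0,0.0014,-1],[-0.267,-0.785,-0.571,0,0,0.0014,-1],[-0.267,-0.785,-0.571,0,0,0.0014,-1],[-0.267,-0.785,-0.571,0,0,0.0014,-1],[-0.267,-0.785,-0.571,0,0,0.0014,-1],[-0.267,-0.785,-0.571,0,0,0.0014,-1]]]'

```text
t: 6.45
eef_pos: [470.0, -100.9, 386.4]
tcp_rot: [3.142, 0.0, 2.889]
ft_force: [-0.1, -0.5, -3.5]
opening: 0.33
grip_force: 30.0
```

Emit:
arm_command --rows '[[[0.309,-0.971,0.205,0,-0.0717,0.0009,-1],[0.309,-0.971,0.205,0,-0.0717,0.0009,-1],[0.309,-0.971,0.205,0,-0.0717,0.0009,-1],[0.309,-0.971,0.205,0,-0.0717,0.0009,-1],[0.309,-0.971,0.205,0,-0.0717,0.0009,-1],[0.309,-0.971,0.205,0,-0.0717,0.0009,-1],[0.309,-0.971,0.205,0,-0.0717,0.0009,-1],[0.309,-0.971,0.205,0,-0.0717,0.0009,-1]]]'

```text
t: 7.12
eef_pos: [389.4, -228.9, 355.2]
tcp_rot: [3.139, 0.448, 2.885]
ft_force: [0.3, 0.5, -2.4]
opening: 0.327
grip_force: 30.0
```

```bash
python3 - <<'E'
from h import *
s=state(); print(s["eef_pos"],s["tcp_rot"],s["joints"].round(2),s["opening"],s["grip_force"],s["ft_force"],s["moment"])
plan([at_cradle((-25,0,85)),at_cradle((-22,0,54))])
K,T,p,d=snap("wrist","w3")
E
```

```text
[ 389.43338699 -228.88855679  355.21630524] [3.13864812 0.44786737 2.88494728] [-0.71  0.29  2.11  0.53  0.39 -2.49] 0.3273629855561976 29.99636560678482 [ 0.29865122  0.47864781 -2.41958054] [0.24994812 0.23224644 0.00993146]
[-0.015, -0.24, 0.269] [0.0004, -0.0003, -0.0001] rows>=1.3 
[-0.02, 0.0, 0.207] [0.0, -0.0, -0.0] rows>=0.7
```

View pics/w3.png

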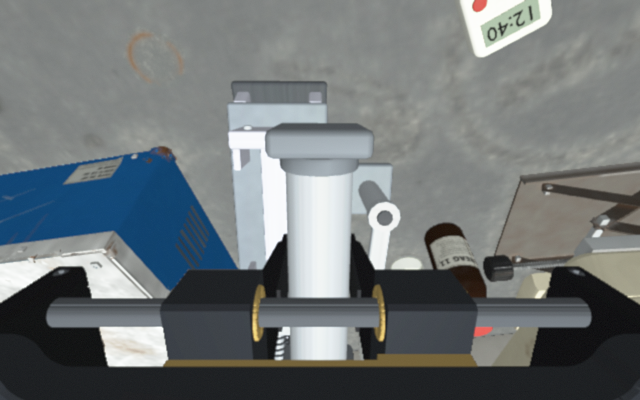

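The view shows the cartridge held straight (near flange at (320,140)), with the keeper pivot at (384,215). Joint 6 is at -2.49 and would pass its range further down. The grasp is the same after a half turn, so I'll turn the tool 180° up here, where it is clear of everything.

Emit:
arm_command --rows '[[[0,0,0,0,0,0.1667,-1],[0,0,0,0,0,0.1667,-1],[0,0,0,0,0,0.1667,-1],[0,0,0,0,0,0.1667,-1],[0,0,0,0,0,0.1667,-1],[0,0,0,0,0,0.1667,-1],[0,0,0,0,0,0.1667,-1],[0,0,0,0,0,0.1667,-1],[0,0,0,0,0,0.1667,-1]]]'

```text
t: 7.92
eef_pos: [389.8, -228.6, 355.9]
tcp_rot: [2.743, 0.215, 1.789]
ft_force: [-0.0, -0.0, -2.6]
opening: 0.328
grip_force: 30.0
```

Emit:
arm_command --rows '[[[0,0,0,0,0,0.1667,-1],[0,0,0,0,0,0.1667,-1],[0,0,0,0,0,0.1667,-1],[0,0,0,0,0,0.1667,-1],[0,0,0,0,0,0.1667,-1],[0,0,0,0,0,0.1667,-1],[0,0,0,0,0,0.1667,-1],[0,0,0,0,0,0.1667,-1],[0,0,0,0,0,0.1667,-1]]]'

```text
t: 8.67
eef_pos: [389.8, -228.6, 355.9]
tcp_rot: [2.748, -0.224, 0.83]
ft_force: [0.1, 0.4, -2.6]
opening: 0.33
grip_force: 30.0
```

Emit:
arm_command --rows '[[[0,0,0,0,0,0.1667,-1],[0,0,0,0,0,0.1667,-1],[0,0,0,0,0,0.1667,-1],[0,0,0,0,0,0.1667,-1],[0,0,0,0,0,0.1667,-1],[0,0,0,0,0,0.1667,-1],[0,0,0,0,0,0.1667,-1],[0,0,0,0,0,0.1667,-1],[0,0,0,0,0,0.1667,-1]]]'

```text
t: 9.42
eef_pos: [389.9, -228.6, 355.9]
tcp_rot: [-3.136, -0.45, -0.263]
ft_force: [-0.0, 0.9, -2.6]
opening: 0.331
grip_force: 30.0
```

```bash
sed -i 's/M=np.array(\[\[-1,0,0\],\[0,1,0\],\[0,0,-1.\]\])/M=np.diag([1,-1,-1.])/' h.py; cat >> h.py <<'E'
def where(z=171):
    "grasp point and tool attitude in the cradle frame"
    s=state(); R,t=cradle(); Q=Ro.from_euler("xyz",s["tcp_rot"]).as_matrix()
    return (R.T@(s["eef_pos"]+Q[:,2]*z-t)).round(1), Ro.from_matrix(R.T@Q@np.diag([1,-1,-1.])).as_rotvec().round(4)
def info():
    s=state(); R,_=cradle(); print("t",round(s["t"],2),"grasp@cradle",*where(),"F@cradle",(R.T@s["ft_force"]).round(1),"M",(R.T@s["moment"]).round(2),"j",s["joints"].round(2),"open",round(s["opening"]*95,1),"grip",round(s["grip_force"],1))
E
python3 - <<'E'
from h import *
info()
plan([at_cradle((-25,0,85)),at_cradle((-22,0,54)),at_cradle((-14,0,54)),at_cradle((7,0,53)),at_cradle((7,0,22))])
E
```

```text
t 9.42 grasp@cradle [-26.6  36.6 125.9] [ 0.0024  0.0003 -0.0068] F@cradle [-1.4  0.9 -2.3] M [-0.01  0.4  -0.01] j [-0.71  0.28  2.11  0.53  0.39  0.66] open 31.4 grip 30.0
[0.012, 0.242, 0.272] [-0.0004, 0.0001, -0.0011] rows>=1.3 
[0.02, 0.0, 0.207] [0.0, -0.0, 0.0] rows>=0.7 
[0.053, 0.0, -0.0] [0.0, -0.0, 0.0] rows>=0.2 
[0.14, 0.0, 0.006] [0.0, -0.0, 0.0] rows>=0.5 
[0.0, 0.0, 0.207] [0.0, -0.0, 0.0] rows>=0.7
```

Emit:
arm_command --rows '[[[0.012,0.242,0.272,0,0,-0.0011,-1],[0.012,0.242,0.272,0,0,-0.0011,-1],[0.012,0.242,0.272,0,0,-0.0011,-1],[0.012,0.242,0.272,0,0,-0.0011,-1],[0.032,0.242,0.38,0,0,-0.0011,-1],[0.032,0.242,0.479,0,0,-0.0011,-1],[0.032,0.242,0.479,0,0,-0.0011,-1],[0.032,0.242,0.479,0,0,-0.0011,-1],[0.032,0.242,0.479,0,0,-0.0011,-1]]]'

```text
t: 10.17
eef_pos: [414.5, -273.0, 294.2]
tcp_rot: [3.14, -0.451, -0.248]
ft_force: [0.1, -0.2, -1.7]
opening: 0.327
grip_force: 30.0
```

```bash
python3 - <<'E'
from h import *
info()
K,T,p,d=snap("scene","s4")
info()
plan([at_cradle((-14,0,54)),at_cradle((7,0,53)),at_cradle((7,0,22))])
im=p[150:330,330:560,::-1]; cv2.imwrite("pics/c4.png",cv2.resize(im,None,fx=3,fy=3,interpolation=cv2.INTER_CUBIC))
E
```

```text
t 10.17 grasp@cradle [-21.6  -0.2  55.1] [ 0.0016 -0.0009  0.007 ] F@cradle [-0.6 -0.1 -1.6] M [ 0.01  0.44 -0.05] j [-0.75  0.44  2.07  0.77  0.3   0.37] open 31.1 grip 30.0
t 10.22 grasp@cradle [-21.5  -0.5  55.2] [ 0.0012 -0.0014  0.0068] F@cradle [-0.8  0.8 -2. ] M [-0.01  0.41 -0.03] j [-0.75  0.44  2.07  0.77  0.3   0.37] open 31.2 grip 30.0
[0.052, -0.004, 0.008] [-0.0002, -0.0002, 0.0011] rows>=0.2 
[0.14, -0.0, 0.007] [0.0, -0.0, -0.0] rows>=0.5 
[-0.0, -0.0, 0.207] [0.0, -0.0, -0.0] rows>=0.7
```

View pics/c4.png

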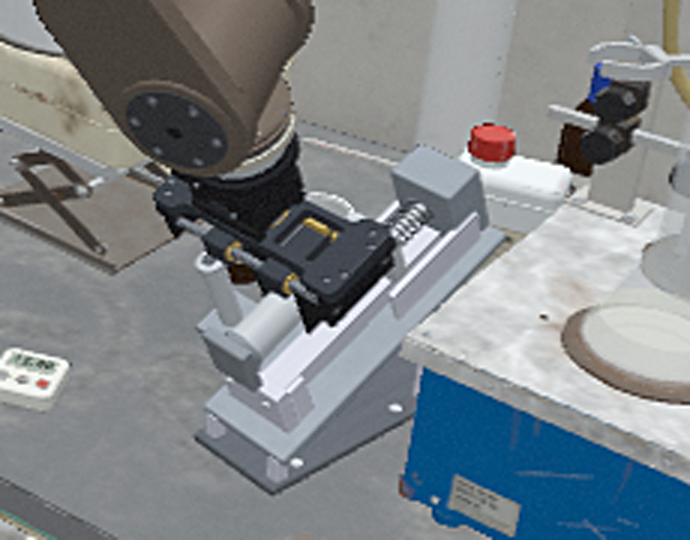

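The crop shows the cartridge parallel to the bed, its low flange at (235,350) clear above the stop, and its upper end just short of the carriage. I'll push up slope.

Emit:
arm_command --rows '[[[0.03,-0.002,0.006,0,0,0.001,-1],[0.052,-0.002,0.008,0,0,0.001,-1],[0.075,-0.002,0.01,0,0,0.001,-1],[0.1,-0.002,0.012,0,0,0.001,-1],[0.125,-0.002,0.014,0,0,0.001,-1],[0.15,-0.002,0.015,0,0,0.001,-1],[0.175,-0.002,0.015,0,0,0.001,-1],[0.192,-0.002,0.015,0,0,0.001,-1],[0.192,-0.002,0.015,0,0,0.001,-1],[0.192,-0.002,0.015,0,0,0.001,-1]]]'

```text
t: 11.05
eef_pos: [440.0, -279.8, 303.8]
tcp_rot: [-3.139, -0.449, -0.256]
ft_force: [-8.8, 1.0, -1.9]
opening: 0.329
grip_force: 30.0
```

```bash
python3 - <<'E'
from h import *
info()
K,T,p,d=snap("scene","s5")
plan([at_cradle((7,0,53)),at_cradle((7,0,22))])
im=p[150:330,330:560,::-1]; cv2.imwrite("pics/c5.png",cv2.resize(im,None,fx=3,fy=3,interpolation=cv2.INTER_CUBIC))
E
```

```text
t 11.05 grasp@cradle [ 5.9 -0.3 52.3] [ 0.002   0.0013 -0.0003] F@cradle [-8.7 -1.3  2.1] M [-0.31  1.68 -0.07] j [-0.72  0.46  2.01  0.64  0.34  0.53] open 31.2 grip 30.0
[0.006, -0.004, -0.005] [-0.0003, 0.0002, -0.0] rows>=0.0 
[0.0, 0.0, 0.207] [-0.0, 0.0, -0.0] rows>=0.7
```

View pics/c5.png

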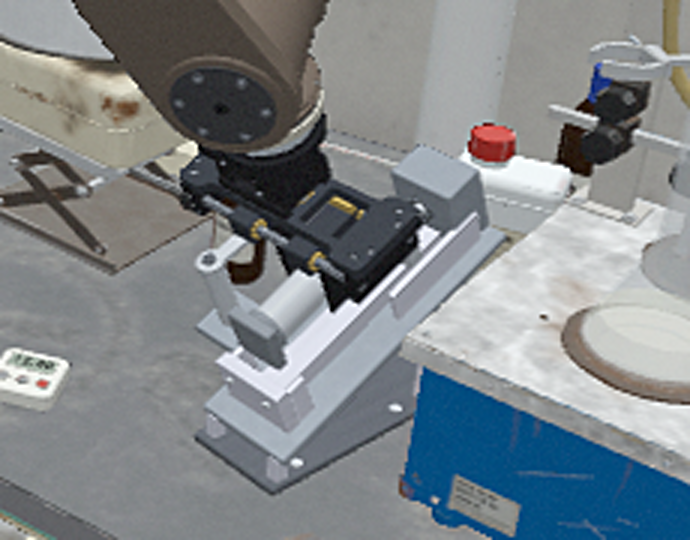

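The crop shows the low flange at (262,335), inboard of the stop, and the spring gives 8.7 N, so the carriage is pushed back. I'll lower it square to the bed.

Emit:
arm_command --rows '[[[0.01,-0.002,0,0,0,0,-1],[0.01,-0.002,0.03,0,0,0,-1],[0.01,-0.002,0.06,0,0,0,-1],[0.01,-0.002,0.09,0,0,0,-1],[0.01,-0.002,0.12,0,0,0,-1],[0.01,-0.002,0.14,0,0,0,-1],[0.01,-0.002,0.16,0,0,0,-1],[0.01,-0.002,0.16,0,0,0,-1]]]'

```text
t: 11.77
eef_pos: [451.5, -282.2, 282.2]
tcp_rot: [-3.138, -0.448, -0.256]
ft_force: [-9.2, 1.7, -1.4]
opening: 0.332
grip_force: 30.0
```

```bash
python3 - <<'E'
from h import *
info()
K,T,p,d=snap("wrist","w6"); R,t=cradle()
P=(cloud(K,T,d)-t)@R
# visible parts of cartridge / carriage in cradle frame
m=(abs(P[...,1])<25)&(P[...,2]>30)&(P[...,2]<90)&(P[...,0]>40)&(P[...,0]<130)&(d>0)
print(m.sum()); q=P[m]
for x in range(40,130,5):
    k=(q[:,0]>=x)&(q[:,0]<x+5)
    if k.sum()>5: print(x,k.sum(),np.percentile(q[k,2],[10,50,90]).round(1))
K,T,p,d=snap("scene","s6"); P=(cloud(K,T,d)-t)@R
m=(abs(P[...,1])<30)&(P[...,2]>5)&(P[...,2]<90)&(P[...,0]>-80)&(P[...,0]<-50)&(d>0); q=P[m]
print("low flange",m.sum(),np.percentile(q,[2,50,98],axis=0).round(1).tolist())
E
```

```text
t 11.77 grasp@cradle [ 6.9  0.5 27.7] [ 0.003   0.0024 -0.0003] F@cradle [-9.1 -0.7  2.8] M [ 0.02  1.75 -0.04] j [-0.71  0.5   2.    0.7   0.31  0.48] open 31.6 grip 30.0
15117
40 681 [38.2 43.8 45.8]
45 691 [38.  44.  45.9]
50 724 [38.1 44.1 45.9]
55 732 [38.6 44.1 46. ]
60 778 [40.  46.1 48.2]
65 798 [44.  48.2 51.5]
70 1380 [51.2 52.1 52.8]
75 1439 [50.3 51.7 52.7]
80 1466 [52.1 54.5 55.6]
85 1688 [54.1 55.  55.8]
90 1503 [52.8 54.5 55.5]
95 191 [31.5 33.7 34.8]
100 233 [31.2 33.5 35. ]
105 249 [31.  33.6 34.9]
110 157 [31.  33.3 35. ]
115 140 [30.8 33.3 34.7]
120 1626 [31.6 37.9 46.1]
125 641 [36.4 46.4 48. ]
low flange 308 [[-79.2, -27.9, 10.5], [-67.7, -5.5, 34.0], [-50.8, 26.2, 52.5]]
```

Emit:
arm_command --rows '[[[0,0,0.015,0,0,0,-1],[0,0,0.028,0,0,0,-1],[0,0,0.036,0,0,0,-1],[0,0,0.036,0,0,0,-1],[0,0,0.036,0,0,0,-1]]]'

```text
t: 12.28
eef_pos: [453.6, -282.8, 277.8]
tcp_rot: [-3.139, -0.448, -0.256]
ft_force: [-10.2, 2.2, -1.9]
opening: 0.33
grip_force: 30.0
```

```bash
cat >> h.py <<'E'
def look(tag):
    R,t=cradle(); K,T,p,d=snap("wrist",tag); P=(cloud(K,T,d)-t)@R
    ok=(d>0)&(abs(P[...,1])<12)
    for lo,hi,a,b in ((40,58,30,60),(66,74,35,80),(66,80,35,80)):
        q=P[ok&(P[...,0]>lo)&(P[...,0]<hi)&(P[...,2]>a)&(P[...,2]<b)]; 
        if len(q): print("x",lo,hi,"z top",np.percentile(q[:,2],[50,90]).round(1),len(q))
    q=P[(d>0)&(abs(P[...,1])<20)&(P[...,2]>53.2)&(P[...,2]<60)&(P[...,0]>55)&(P[...,0]<110)]
    if len(q): print("carriage top x",np.percentile(q[:,0],[3,97]).round(1),len(q))
E
python3 - <<'E'
from h import *
info(); look("w7")
E
```

```text
t 12.28 grasp@cradle [ 7.   0.4 22.8] [ 0.0028  0.002  -0.0002] F@cradle [-10.2  -0.4   2.9] M [ 0.    1.72 -0.01] j [-0.71  0.51  1.99  0.72  0.3   0.46] open 31.4 grip 30.0
x 40 58 z top [39.6 41. ] 2046
x 66 74 z top [46.6 47.7] 1047
x 66 80 z top [46.8 47.8] 2032
carriage top x [81.7 93.9] 4132
```

```bash
python3 - <<'E'
from h import *
plan([at_cradle((7,0,21),pitch=.03),at_cradle((2,0,21),pitch=.03)])
E
```

```text
[0.032, -0.0, 0.012] [-0.0005, -0.0045, -0.0] rows>=0.2 
[-0.033, -0.0, 0.001] [0.0, 0.0, -0.0] rows>=0.1
```

Emit:
arm_command --rows '[[[0.016,0,0.006,0,-0.0023,0,-1],[0.032,0,0.012,0,-0.0045,0,-1],[0.032,0,0.012,0,-0.0045,0,-1],[0.032,0,0.012,0,-0.0045,0,-1]]]'

```text
t: 12.67
eef_pos: [458.6, -284.1, 278.3]
tcp_rot: [-3.139, -0.42, -0.256]
ft_force: [-9.9, 1.9, -2.1]
opening: 0.328
grip_force: 30.0
```

```bash
python3 - <<'E'
from h import *
info(); look("w8")
E
```

```text
t 12.67 grasp@cradle [ 7.   0.4 21. ] [ 0.0028  0.0305 -0.0002] F@cradle [-9.9 -0.7  2.4] M [-0.06  1.68 -0.06] j [-0.7   0.52  1.98  0.61  0.32  0.58] open 31.2 grip 30.0
x 40 58 z top [37.3 38.7] 2058
x 66 74 z top [43.9 45. ] 1022
x 66 80 z top [44.2 45.1] 1859
carriage top x [81.3 93.5] 4361
```

Emit:
arm_command --rows '[[[-0.013,0,0,0,0,0,-1],[-0.026,0,0,0,0,0,-1],[-0.04,0,0,0,0,0,-1],[-0.04,0,0,0,0,0,-1],[-0.04,0,0,0,0,0,-1]]]'

```text
t: 13.13
eef_pos: [453.7, -282.8, 275.9]
tcp_rot: [-3.139, -0.421, -0.256]
ft_force: [-6.4, 2.8, -3.2]
opening: 0.329
grip_force: 30.0
```

```bash
python3 - <<'E'
from h import *
info(); look("w9")
E
```

```text
t 13.13 grasp@cradle [ 1.6  0.3 21.2] [ 0.0025  0.0295 -0.0002] F@cradle [-7.6  1.1  0.1] M [ 0.25  1.35 -0.04] j [-0.71  0.52  1.99  0.63  0.31  0.54] open 31.2 grip 30.0
x 40 58 z top [37.6 39.4] 2065
x 66 74 z top [44.5 45.3] 1258
x 66 80 z top [45.1 55.2] 2188
carriage top x [75.8 88. ] 4312
```

Emit:
arm_command --rows '[[[0,0,0,0,0,0,0.26],[0,0,0,0,0,0,0.26],[0,0,0,0,0,0,0.26],[0,0,0,0,0,0,0.26],[0,0,0,0,0,0,0.26],[0,0,0,0,0,0,0.26],[0,0,0,0,0,0,0.26]]]'

```text
t: 13.77
eef_pos: [454.2, -283.3, 276.1]
tcp_rot: [-3.14, -0.423, -0.256]
ft_force: [-0.1, -0.3, -0.3]
opening: 0.627
grip_force: 0.0
```

```bash
python3 - <<'E'
from h import *
info(); look("w10")
plan([at_cradle((1,0,60)),at_cradle((1,0,130))])
E
```

```text
t 13.77 grasp@cradle [ 2.5 -0.3 21.1] [ 0.001   0.0275 -0.0002] F@cradle [-0.2 -0.3 -0.3] M [ 0.05  0.24 -0.04] j [-0.71  0.52  1.99  0.63  0.31  0.54] open 59.6 grip 0.0
x 40 58 z top [37.7 39.4] 2062
x 66 74 z top [44.5 45.4] 1221
x 66 80 z top [45.3 55.3] 2171
carriage top x [75.9 87.9] 4304
[-0.049, -0.003, -0.259] [-0.0002, 0.0044, -0.0] rows>=0.9 
[0.0, 0.0, -0.467] [0.0, 0.0, -0.0] rows>=1.7
```

Emit:
arm_command --rows '[[[0,0,-0.13,0,0,0,0.26],[0,0,-0.26,0,0,0,0.26],[-0.049,0,-0.45,0,0.0044,0,0.26],[-0.049,0,-0.75,0,0.0044,0,0.26],[-0.049,0,-0.85,0,0.0044,0,0.26],[-0.049,0,-0.85,0,0.0044,0,0.26],[-0.049,0,-0.85,0,0.0044,0,0.26]]]'

```text
t: 14.4
eef_pos: [396.8, -268.4, 390.1]
tcp_rot: [3.142, -0.452, -0.256]
ft_force: [-0.7, 0.1, 0.4]
opening: 0.628
grip_force: 0.0
```

```bash
python3 - <<'E'
from h import *
info(); look("w11")
R,t=cradle(); z=np.load("w11.npz"); P=(cloud(z["K"],z["T"],z["d"])-t)@R; ok=z["d"]>0
f=lambda x0,x1,y0,y1,z0,z1: P[ok&(P[...,0]>x0)&(P[...,0]<x1)&(P[...,1]>y0)&(P[...,1]<y1)&(P[...,2]>z0)&(P[...,2]<z1)]
for nm,a in (("low flange",(-90,-58,-28,28,36,60)),("tube low",(-55,-30,-12,12,30,60)),("stop",(-95,-76,-20,20,15,35)),("knob",(30,90,30,110,80,95)),("bar",(-50,60,50,110,50,60))):
    q=f(*a); print(nm,len(q), np.percentile(q,[3,50,97],axis=0).round(1).tolist() if len(q) else "")
# same from the top and scene cameras
for n in ("top","scene"):
    K,T,p,d=snap(n,n+"11"); P=(cloud(K,T,d)-t)@R; ok=d>0
    for nm,a in (("knob",(30,90,30,110,78,95)),("low flange",(-90,-58,-28,28,36,60)),("tube",(-50,50,-12,12,30,60))):
        q=f(*a); print(n,nm,len(q), np.percentile(q,[3,50,97],axis=0).round(1).tolist() if len(q) else "")
E
```

```text
t 14.4 grasp@cradle [  3.8  -0.5 149.4] [-0.    -0.002  0.   ] F@cradle [-0.5 -0.1  0.7] M [0.09 0.25 0.  ] j [-0.77  0.27  2.01  0.45  0.51  0.7 ] open 59.7 grip 0.0
x 40 58 z top [37.6 39.4] 624
x 66 74 z top [44.4 45.3] 337
x 66 80 z top [45.1 55.3] 570
carriage top x [75.9 88. ] 986
low flange 782 [[-73.1, -19.1, 37.2], [-65.3, 1.0, 43.9], [-59.1, 20.8, 45.7]]
tube low 676 [[-54.3, -11.7, 33.3], [-42.4, 0.1, 37.4], [-30.8, 11.1, 39.5]]
stop 82 [[-87.9, -18.4, 24.0], [-86.8, 0.1, 25.2], [-85.7, 18.7, 26.5]]
knob 609 [[57.5, 68.5, 81.4], [65.3, 75.7, 85.7], [72.8, 83.7, 87.0]]
bar 2243 [[-37.0, 72.1, 51.8], [6.4, 80.1, 54.2], [52.9, 91.8, 59.0]]
top knob 40 [[55.1, 69.6, 79.6], [63.3, 77.3, 83.9], [70.2, 84.7, 87.7]]
top low flange 0 
top tube 150 [[4.8, -11.1, 30.6], [26.7, 0.9, 34.9], [48.2, 11.1, 40.7]]
scene knob 0 
scene low flange 106 [[-75.0, -21.5, 36.8], [-69.3, -2.8, 42.5], [-59.9, 18.6, 46.4]]
scene tube 330 [[-46.5, -11.5, 31.6], [-1.2, -3.1, 36.5], [46.7, 10.1, 39.9]]
```

The carriage is at about 15 mm, the flange tops are at 44-45 mm and the low flange is at the stop, so the cartridge is seated. The knob is at (65,76), so q is about 0.093. Next I'll grip it and lead it round.

```bash
python3 - <<'E'
from h import *
plan([at_cradle((64.8,76,120)),at_cradle((64.8,76,78))])
q=np.linspace(.093,1.57,21)[1:]; 
print([[round(95*(np.cos(a)-np.cos(.093))/150,3),round(95*(np.sin(a)-np.sin(.093))/150,3)] for a in q])
E
```

```text
[0.411, -0.51, 0.183] [-0.0003, 0.0003, -0.0001] rows>=2.4 
[0.0, 0.0, 0.28] [-0.0, -0.0, 0.0] rows>=1.0 
[[np.float64(-0.006), np.float64(0.046)], [np.float64(-0.016), np.float64(0.092)], [np.float64(-0.028), np.float64(0.137)], [np.float64(-0.044), np.float64(0.181)], [np.float64(-0.064), np.float64(0.224)], [np.float64(-0.086), np.float64(0.265)], [np.float64(-0.111), np.float64(0.304)], [np.float64(-0.14), np.float64(0.341)], [np.float64(-0.171), np.float64(0.376)], [np.float64(-0.204), np.float64(0.409)], [np.float64(-0.24), np.float64(0.439)], [np.float64(-0.277), np.float64(0.467)], [np.float64(-0.317), np.float64(0.492)], [np.float64(-0.359), np.float64(0.513)], [np.float64(-0.402), np.float64(0.532)], [np.float64(-0.446), np.float64(0.547)], [np.float64(-0.491), np.float64(0.559)], [np.float64(-0.537), np.float64(0.568)], [np.float64(-0.583), np.float64(0.573)], [np.float64(-0.63), np.float64(0.575)]]
```

Emit:
arm_command --rows '[[[0.411,-0.51,0.1,0,0,0,0.26],[0.411,-0.51,0.1,0,0,0,0.26],[0.411,-0.51,0.1,0,0,0,0.26],[0.411,-0.51,0.183,0,0,0,0.26],[0.411,-0.51,0.183,0,0,0,0.26],[0.411,-0.51,0.183,0,0,0,0.26]]]'

```text
t: 15.05
eef_pos: [481.5, -211.8, 389.6]
tcp_rot: [-3.139, -0.446, -0.256]
ft_force: [-0.1, 0.4, 0.2]
opening: 0.628
grip_force: 0.0
```

```bash
python3 - <<'E'
from h import *
info()
R,t=cradle(); K,T,p,d=snap("wrist","w12"); P=(cloud(K,T,d)-t)@R
m=(d>0)&(P[...,0]>30)&(P[...,0]<100)&(P[...,1]>40)&(P[...,1]<110)&(P[...,2]>79)&(P[...,2]<92)
q=P[m]; print(len(q),np.percentile(q,[3,50,97],axis=0).round(1).tolist() if len(q) else "")
plan([at_cradle((64.8,76,78))])
E
```

```text
t 15.05 grasp@cradle [ 63.5  76.  119.5] [ 0.0023  0.0037 -0.0003] F@cradle [-0.1  0.4  0.2] M [-0.01  0.27 -0.05] j [-0.56  0.33  1.91  0.28  0.49  1.04] open 59.7 grip 0.0
649 [[58.1, 69.1, 80.1], [66.7, 77.2, 85.7], [73.5, 84.7, 87.0]]
[0.005, -0.004, 0.281] [-0.0003, 0.0004, -0.0002] rows>=1.0
```

Emit:
arm_command --rows '[[[0.01,-0.004,0.14,0,0,0,0.26],[0.01,-0.004,0.28,0,0,0,0.26],[0.01,-0.004,0.28,0,0,0,0.26],[0.01,-0.004,0.28,0,0,0,0.26]]]'

```text
t: 15.43
eef_pos: [500.2, -216.5, 353.7]
tcp_rot: [-3.14, -0.448, -0.257]
ft_force: [-0.2, 0.6, -0.5]
opening: 0.63
grip_force: 0.0
```

Emit:
arm_command --rows '[[[0,0,0,0,0,0,-1],[0,0,0,0,0,0,-1],[0,0,0,0,0,0,-1],[0,0,0,0,0,0,-1],[0,0,0,0,0,0,-1],[0,0,0,0,0,0,-1],[0,0,0,0,0,0,-1],[0,0,0,0,0,0,-1],[0,0,0,0,0,0,-1],[0,0,0,0,0,0,-1]]]'

```text
t: 16.27
eef_pos: [500.8, -215.8, 354.5]
tcp_rot: [-3.14, -0.45, -0.256]
ft_force: [-0.4, 0.8, 1.3]
opening: 0.183
grip_force: 30.0
```

```bash
python3 - <<'E'
from h import *
info()
E
```

```text
t 16.27 grasp@cradle [66.6 76.9 79.3] [ 0.0012 -0.0001 -0.0001] F@cradle [0.  0.7 1.4] M [-0.04  0.32  0.01] j [-0.55  0.4   1.9   0.32  0.42  1.02] open 17.4 grip 30.0
```

Emit:
arm_command --rows '[[[-0.006,0.046,0,0,0,0,-1],[-0.016,0.092,0,0,0,0,-1],[-0.028,0.137,0,0,0,0,-1],[-0.044,0.181,0,0,0,0,-1],[-0.064,0.224,0,0,0,0,-1],[-0.086,0.265,0,0,0,0,-1],[-0.111,0.304,0,0,0,0,-1],[-0.14,0.341,0,0,0,0,-1],[-0.171,0.376,0,0,0,0,-1],[-0.204,0.409,0,0,0,0,-1]]]'

```text
t: 17.1
eef_pos: [458.5, -268.9, 341.3]
tcp_rot: [-3.14, -0.452, -0.257]
ft_force: [1.4, 2.9, 3.3]
opening: 0.183
grip_force: 30.0
```

```bash
python3 - <<'E'
from h import *
info()
E
```

```text
t 17.1 grasp@cradle [36.4 14.7 79.4] [ 0.0008 -0.0015 -0.001 ] F@cradle [1.9 3.2 2.7] M [ 0.59 -0.22 -0.35] j [-0.68  0.41  1.95  0.47  0.41  0.75] open 17.4 grip 30.0
```

Emit:
arm_command --rows '[[[-0.036,0.03,0,0,0,0,-1],[-0.073,0.058,0,0,0,0,-1],[-0.113,0.083,0,0,0,0,-1],[-0.155,0.104,0,0,0,0,-1],[-0.198,0.123,0,0,0,0,-1],[-0.242,0.138,0,0,0,0,-1],[-0.287,0.15,0,0,0,0,-1],[-0.333,0.159,0,0,0,0,-1],[-0.379,0.164,0,0,0,0,-1],[-0.426,0.166,0,0,0,0,-1]]]'

```text
t: 17.93
eef_pos: [396.5, -278.6, 313.4]
tcp_rot: [3.141, -0.452, -0.257]
ft_force: [1.5, -1.1, 2.3]
opening: 0.182
grip_force: 30.0
```

```bash
python3 - <<'E'
from h import *
info()
E
```

```text
t 17.93 grasp@cradle [-27.6 -10.6  79.4] [-0.0007 -0.0018 -0.0009] F@cradle [ 2.6 -0.7  1.3] M [-0.22 -0.27 -0.11] j [-0.79  0.4   2.08  0.71  0.34  0.41] open 17.3 grip 30.0
```

Emit:
arm_command --rows '[[[-0.015,0,0,0,0,0,-1],[-0.015,0,0,0,0,0,-1],[-0.015,0,0,0,0,0,-1],[-0.01,0,0,0,0,0,0.1],[-0.01,0,0,0,0,0,0.1],[-0.01,0,0,0,0,0,0.1],[-0.01,0,0,0,0,0,0.1],[-0.01,0,0,0,0,0,0.1],[-0.01,0,0,0,0,0,0.1],[-0.01,0,0,0,0,0,0.1]]]'

```text
t: 18.77
eef_pos: [395.4, -277.3, 312.5]
tcp_rot: [-3.14, -0.45, -0.256]
ft_force: [-0.2, -0.1, 0.3]
opening: 0.543
grip_force: 0.0
```

Emit:
arm_command --rows '[[[0,0,-0.15,0,0,0,0.1],[0,0,-0.35,0,0,0,0.1],[0,0,-0.55,0,0,0,0.1],[0,0,-0.65,0,0,0,0.1],[0,0,-0.65,0,0,0,0.1],[0,0,-0.65,0,0,0,0.1]]]'

```text
t: 19.27
eef_pos: [354.1, -266.7, 400.7]
tcp_rot: [-3.141, -0.451, -0.256]
ft_force: [0.7, 0.3, -0.9]
opening: 0.551
grip_force: 0.0
```

```bash
python3 - <<'E'
from h import *
info(); look("w13")
R,t=cradle()
for n in ("wrist","scene"):
    K,T,p,d=snap(n,n+"13"); P=(cloud(K,T,d)-t)@R; ok=d>0
    f=lambda x0,x1,y0,y1,z0,z1: P[ok&(P[...,0]>x0)&(P[...,0]<x1)&(P[...,1]>y0)&(P[...,1]<y1)&(P[...,2]>z0)&(P[...,2]<z1)]
    for nm,a in (("knob",(-70,80,-40,100,66,95)),("low flange",(-90,-58,-28,28,30,60)),("tube",(-10,50,-12,12,30,60)),("bar",(-55,50,5,70,50,60))):
        q=f(*a); print(n,nm,len(q), np.percentile(q,[3,50,97],axis=0).round(1).tolist() if len(q) else "")
im=np.load("scene13.npz")["p"][150:330,330:560,::-1]; cv2.imwrite("pics/c13.png",cv2.resize(im,None,fx=3,fy=3,interpolation=cv2.INTER_CUBIC))
E
```

```text
t 19.27 grasp@cradle [-29.3  -9.6 177.1] [ 0.0003 -0.0014 -0.0001] F@cradle [ 0.1  0.5 -1.1] M [-0.02  0.26  0.04] j [-0.84  0.2   2.07  0.49  0.54  0.61] open 52.3 grip 0.0
x 40 58 z top [37.5 39.5] 568
x 66 74 z top [44.3 45.3] 317
x 66 80 z top [45.1 55.1] 584
carriage top x [75.4 87.8] 866
wrist knob 490 [[-33.0, -18.3, 68.9], [-23.6, -10.4, 85.7], [-17.6, -2.5, 87.3]]
wrist low flange 784 [[-73.7, -19.2, 33.0], [-65.3, 0.8, 43.8], [-58.8, 20.8, 45.7]]
wrist tube 1789 [[-8.2, -11.4, 33.2], [21.2, -0.0, 37.3], [48.0, 11.3, 39.4]]
wrist bar 1148 [[-34.4, 7.1, 51.6], [-27.1, 37.4, 53.9], [-20.7, 68.2, 55.3]]
scene knob 77 [[-34.1, -20.8, 67.5], [-27.6, -15.7, 82.8], [-18.6, -6.4, 87.3]]
scene low flange 134 [[-75.5, -22.6, 31.6], [-70.2, -4.0, 42.3], [-58.9, 18.3, 46.4]]
scene tube 188 [[-6.1, -11.7, 31.9], [21.7, -4.0, 36.5], [47.7, 10.1, 40.0]]
scene bar 126 [[-35.6, 8.3, 50.4], [-28.7, 37.7, 53.5], [-21.7, 67.5, 56.3]]
```

View pics/c13.png

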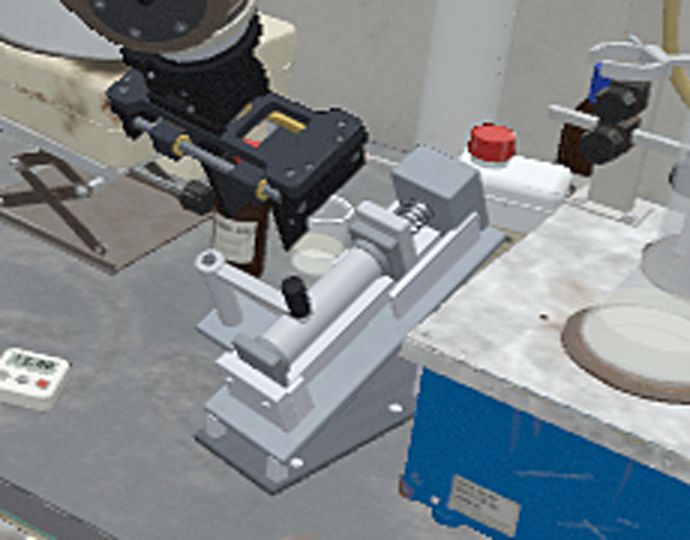

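The final picture shows the cartridge flat in the cradle against the stop at (265,355). The keeper bar lies across it from the post at (210,262) to the knob at (295,298), and the gripper is clear. One numeric check of the bar angle before I hand in.

```bash
python3 - <<'E'
from h import *
R,t=cradle()
for n in ("w13","wrist13","scene13"):
    z=np.load(n+".npz"); P=(cloud(z["K"],z["T"],z["d"])-t)@R
    q=P[(z["d"]>0)&(P[...,0]>-55)&(P[...,0]<20)&(P[...,1]>5)&(P[...,1]<70)&(P[...,2]>52)&(P[...,2]<58)]
    vx,vy,x0,y0=cv2.fitLine(q[:,:2].astype(np.float32),cv2.DIST_HUBER,0,.01,.01).ravel()
    print(n,len(q),"q dir",np.arctan2(abs(vy),-vx*np.sign(vy)).round(3),"x at y=85",(x0+vx/vy*(85-y0)).round(1),"x at -10",(x0+vx/vy*(-10-y0)).round(1))
E
```

```text
w13 1081 q dir 1.525 x at y=85 -29.7 x at -10 -25.4
wrist13 1092 q dir 1.536 x at y=85 -29.2 x at -10 -25.8
scene13 99 q dir 1.559 x at y=85 -29.1 x at -10 -28.0
```

```bash
python3 -c "
from cell import *
print(job_done())"
```

```text
the job is handed in; nothing more can be done
None
```

The long cartridge is loaded flat against the end stop with the carriage pressed back about 15 mm, the keeper bar is swung across at about 1.53 rad, the gripper is clear, and I handed the job in at about 19 s; no verdict came back.

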